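# Grade the carving blanks by shade

### The arm

A 7-joint arm with a two-finger parallel gripper is mounted at the origin on a cart in front of the work surface, level with it; the furniture and walls round the work are solid. World frame = base frame: x ahead of the robot, y to its left, z up, the work surface at z = 0. Lengths are in m, angles in rad, forces in N, time in s.
With the tool pointing down it reaches from about 0.425 to 0.925 m from the base axis. Payload 6.8 kg.
Tool frame: the origin (TCP) lies on the centre line of the jaws, within the pads' length; the fingertips stand 17 mm ahead of it and the grasp point (between the pads) lies 2 mm behind it; z points along the fingers, x is the direction in which the jaws open and shut, and the axes are right-handed (so a half turn about z gives the same grasp; the last joint's range is limited). The gripper opens to 85 mm and grips with 20 to 120 N. Pads are 22 mm wide; open, the fingers measure 114 mm over their backs; the gripper's body (76 mm by 85 mm) begins 54 mm behind the grasp point. The pads swing forward as they close: fully open they stand 13 mm farther back than shut.
Start: joints at [1.202, 0.477, 0.022, 1.555, -0.011, 1.109, -0.083], TCP at [0.174, -0.652, 0.248] pointing down, gripper open.
Joint ranges: [-2.96, 2.96], [-0.34, 2.1], [-1.41, 1.46], [0.24, 2.44], [-1.37, 4.51], [0.17, 1.92], [-2.96, 2.96]. Speed limits (rad/s): [2.39, 2.39, 3.14, 3.14, 3.14, 3.14, 3.14].

### API

Orientations are given as a rotation vector (axis times angle).
In Python, from bench import r gives the robot as it stands.
- The arm moves only by the tool arm_command, never from a script. Its argument "increments" is a list of rows, each a list of 3 entries, a list of its own where there are three numbers: the shift along the world's x, y, z in m, then the turn, a rotation vector about the world's x, y, z in rad, then the opening in per cent of the stroke, from 0 (shut) to 100 (fully open). A call has 1 to 10 rows; each row is the pose to reach, as a shift and turn from the pose commanded when the call began; what a row does not reach only later rows make up. A row lasts 1/10 s, in which the tool goes at most 50 mm and 8.59 degrees, less where a joint would pass 70% of its speed; a pose out of reach is approached as far as the arm can. A call with a gripper value outside its range is refused whole. The fingers move at their own pace and stop on an object; "newtons" is the grip in N (left out, the last holds). Time passes only in rows, so rows that repeat a pose let the fingers close. It gives the time, the measured TCP pose, the force and the opening at its end, in the units of the state.
- r.get_obs(): the state, without advancing time (a new reading comes with each control period).
- r.grab_frame(name): name is "scene" or "top" or "wrist"; returns the picture (480x640x3 uint8, blue, green, red); there is no depth.
- r.camera_model(name): a dict with "camera_matrix" (3x3 intrinsics, pixels), "camera_from_world" (4x4, takes a point from world to camera coordinates). Camera axes: x right, y down, z forward; pixel columns grow to the right and rows downward; lengths in m; the calibration is good to about 2 mm. A picture is of the moment at which its call begins: read the wrist's pose just before it. camera_model takes no time and is no camera call; for the wrist camera it gives the pose at the moment of the call.
- r.hand_in(): hands the job in, once; it reports no verdict.
The state is a dict: "clock": time; "joints": joint angles; "qvel": joint speeds; "tau": joint torques, N m; "tcp_pos": TCP position; "orientation": TCP orientation; "contact_force": force on the tool from outside, world axes, zero at the start; "moment": the same for the moment, N m; "grip_width": finger opening in m.
Only numpy, scipy, OpenCV 4.12 (cv2) and the standard library are available. Lean on these libraries where they do the work, as an engineer would, in place of code of your own. Each camera call takes 0.05 s, during which the arm holds its last target. There are 200 camera calls.

### The job

Line the four loose wooden carving blanks (the white, tan, reddish and dark brown bars lying beside and behind the vice; the two bars in the far left corner are not among them) up by shade on the sorting rack, one in each bay: the palest in the end bay at the white tag, then darker from bay to bay, with the darkest in the end bay at the black tag. Lay each one flat on the board, centred in its bay with its length pointing squarely at the fence. Leave the ribbed cap before the vice and the yellow sanding sleeve where they stand.

Things in the scene. Friction and masses are not known exactly. Their poses are not given: they have to be found in the camera images.
- blank_white_mid (a point): centre (half-way up) of the whitewashed, almost white wooden carving blank, a plain bar 40 x 95 x 30 mm (x, y, z), loose, about 0.05 to 0.2 kg; its y axis runs along its length, z up; it is grasped from above across its x width. Shade rank 1 of 4, 1 being the palest.
- blank_tan_mid (a point): centre (half-way up) of the light tan wooden carving blank, a plain bar 45 x 110 x 38 mm (x, y, z), loose, about 0.05 to 0.2 kg; its y axis runs along its length, z up; it is grasped from above across its x width. Shade rank 2 of 4, 1 being the palest.
- blank_red_mid (a point): centre (half-way up) of the reddish brown wooden carving blank, a plain bar 32 x 140 x 22 mm (x, y, z), loose, about 0.05 to 0.2 kg; its y axis runs along its length, z up; it is grasped from above across its x width. Shade rank 3 of 4, 1 being the palest.
- blank_dark_mid (a point): centre (half-way up) of the dark chocolate brown wooden carving blank, a plain bar 50 x 75 x 28 mm (x, y, z), loose, about 0.05 to 0.2 kg; its y axis runs along its length, z up; it is grasped from above across its x width. Shade rank 4 of 4, 1 being the palest.
- rack: fixed plywood sorting rack, 188 mm deep (x, away from the robot), 322 long (y), board 8 thick; origin: centre of underside, z up. Fence along the far +x edge, 30 wide, top at z = 22, near face at x = 64. Flat dark lines mark four bays before it, each 78 wide (y) and 150 deep (x), centred at x = -13, y = -117, -39, +39, +117 mm. Blanks rest on the board at z = 8 mm
- white_tag: round white plastic tag, 24 mm across and 3 mm thick, fixed on top of the fence behind one of the two end bays (79 mm along the rack's x, +117 or -117 mm along its y); origin at the centre of its underside. It marks the palest end of the row
- black_tag: round black plastic tag, 24 mm across and 3 mm thick, fixed on top of the fence behind one of the two end bays (79 mm along the rack's x, +117 or -117 mm along its y); origin at the centre of its underside. It marks the darkest end of the row
- spray_cap: bystander: pale green ribbed cap on the worktop before the vice, 49 mm across, 38 mm high, loose; origin at the centre of its underside
- sleeve: bystander: small upright yellow sanding sleeve, 26 mm across, 30 mm high, loose; origin at the centre of its underside

How it is judged:
At the end, for the whole second after the job is handed in: each blank lies flat on the rack's board in the bay of its shade rank counted from the white tag, its centre within 15 mm of the bay's centre line sideways and 18 mm front to back, its length within 0.2 rad of square to the fence, at rest (((y of white_tag in the frame of rack above 0 m and y of blank_white_mid in the frame of rack between 0.102 and 0.132 m and y of blank_tan_mid in the frame of rack between 0.024 and 0.054 m and y of blank_red_mid in the frame of rack between -0.054 and -0.024 m and y of blank_dark_mid in the frame of rack between -0.132 and -0.102 m) or (y of white_tag in the frame of rack below 0 m and y of blank_white_mid in the frame of rack between -0.132 and -0.102 m and y of blank_tan_mid in the frame of rack between -0.054 and -0.024 m and y of blank_red_mid in the frame of rack between 0.024 and 0.054 m and y of blank_dark_mid in the frame of rack between 0.102 and 0.132 m)) and x of blank_white_mid in the frame of rack between -0.031 and 0.005 m and z of blank_white_mid in the frame of rack between 0.019 and 0.028 m and angle between the y axis of each of blank_white_mid, blank_tan_mid, blank_red_mid, blank_dark_mid and the x axis of rack, either way round below 0.2 rad and angle between each of blank_white_mid, blank_tan_mid, blank_red_mid, blank_dark_mid's own z axis and vertical below 0.1 rad and x of blank_tan_mid in the frame of rack between -0.031 and 0.005 m and z of blank_tan_mid in the frame of rack between 0.023 and 0.032 m and x of blank_red_mid in the frame of rack between -0.031 and 0.005 m and z of blank_red_mid in the frame of rack between 0.015 and 0.024 m and x of blank_dark_mid in the frame of rack between -0.031 and 0.005 m and z of blank_dark_mid in the frame of rack between 0.018 and 0.027 m and linear speed of each of blank_white, blank_tan, blank_red, blank_dark below 0.02 m/s); the robot touches nothing.
It fails at once if the ribbed cap is pushed more than 20 mm or tipped over (distance of spray_cap from where it was at the start of the episode above 0.02 m or angle between spray_cap's own z axis and vertical above 0.5 rad).
It fails at once if the sanding sleeve is pushed more than 20 mm or tipped over (distance of sleeve from where it was at the start of the episode above 0.02 m or angle between sleeve's own z axis and vertical above 0.5 rad).
It also fails if it takes over 102 s, if anything falls off the work surface, if the arm or the gripper's body presses on something with over 40 N, if the wrist force passes 120 N, or if a joint passes its speed limit or range.

## Working session

There is one attempt and no reset: what is moved stays moved. The work goes in short steps, Python scripts to look and compute and a tool call to move; the robot and the scene stay as the last step left them, time stands still between calls to the robot, and variables do not carry over. Pictures are saved under pics/ and viewed, about 12 in all and at most 16, crops included, and the job is handed in when it is done.

Besides the shell and the picture viewer there is one more tool, called as a command line: name --argument value ..., lists and objects as JSON in quotes. arm_command: Moves the arm, as the interface text tells. Its arguments: {"type":"object","properties":{"increments":{"type":"array","items":{"type":"array"}},"newtons":{"type":"number"}},"required":["increments"]}

```bash
ls; mkdir -p pics; python3 - <<'E'
from bench import r
import cv2,numpy as np
o=r.get_obs();print({k:np.round(v,3).tolist() for k,v in o.items()})
for n in("top","scene"):
    cv2.imwrite(f"pics/{n}0.png",r.grab_frame(n));m=r.camera_model(n);print(n,np.round(m["camera_matrix"],1).tolist(),np.round(m["camera_from_world"],3).tolist())
E
```

```text
pics
{'clock': 0.0, 'joints': [1.202, 0.478, 0.022, 1.556, -0.012, 1.109, -0.083], 'qvel': [-0.002, -0.002, 0.0, -0.002, -0.001, 0.0, -0.0], 'tau': [-0.0, -59.646, 1.608, -28.12, 0.012, 0.009, -0.0], 'tcp_pos': [0.174, -0.652, 0.247], 'orientation': [-2.491, 1.913, 0.002], 'contact_force': [-0.235, 0.935, -0.456], 'moment': [0.025, 0.007, 0.001], 'grip_width': 0.085}
top [[563.3, 0.0, 319.1], [0.0, 563.3, 240.2], [0.0, 0.0, 1.0]] [[0.004, -1.0, -0.012, 0.043], [-0.99, -0.002, -0.144, 0.543], [0.144, 0.013, -0.989, 1.159], [0.0, 0.0, 0.0, 1.0]]
scene [[565.3, 0.0, 309.9], [0.0, 565.3, 232.0], [0.0, 0.0, 1.0]] [[-0.709, -0.705, -0.003, 0.416], [-0.509, 0.516, -0.689, 0.281], [0.487, -0.487, -0.725, 0.901], [0.0, 0.0, 0.0, 1.0]]
```

View pics/top0.png

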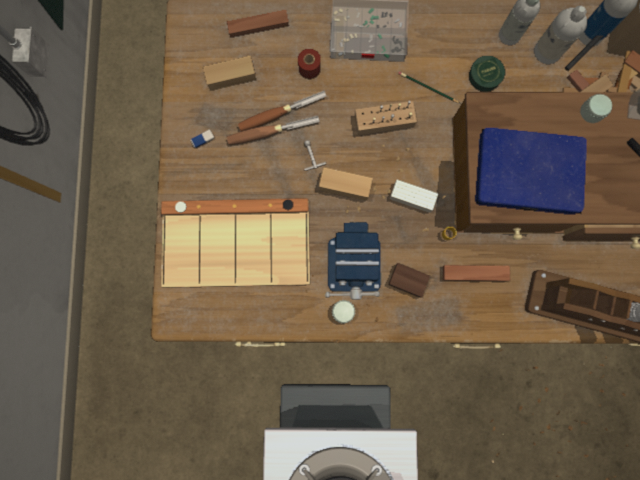

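View pics/scene0.png

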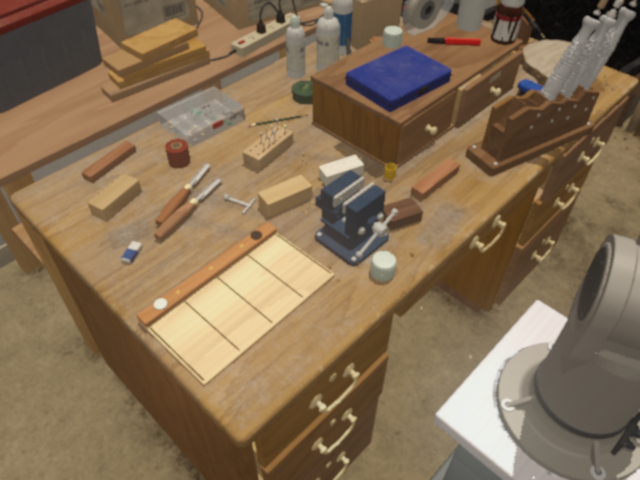

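The top view shows the white tag at left (180,207; +y end) and the black tag at (288,205). The blanks are tan (345,184), white (414,195), dark (410,279) and red (476,272). The rack is centred near (235,249), the vice at (355,262), the cap at (343,312) and the sleeve at (449,233).

```bash
cat > h.py <<'E'
import cv2,numpy as np
from bench import r
H=dict(white=.030,tan=.038,red=.022,dark=.028)
def ray(m,uv,z):
    K=m["camera_matrix"];T=np.array(m["camera_from_world"]);R=T[:3,:3];c=-R.T@T[:3,3]
    uv=np.atleast_2d(np.asarray(uv,float))
    d=np.c_[uv,np.ones(len(uv))]@np.linalg.inv(K).T@R
    return c+d*((z-c[2])/d[:,2])[:,None]
def blob(img,seed,tol):
    """flood from a seed patch colour; returns contour of the connected region in Lab"""
    lab=cv2.cvtColor(cv2.GaussianBlur(img,(3,3),0),cv2.COLOR_BGR2LAB).astype(float)
    u,v=seed;ref=np.median(lab[v-3:v+4,u-3:u+4].reshape(-1,3),0)
    k=(np.abs(lab-ref)<np.asarray(tol)).all(2).astype(np.uint8)
    k=cv2.morphologyEx(k,cv2.MORPH_OPEN,np.ones((3,3)))
    n,l=cv2.connectedComponents(k)
    c=max(cv2.findContours((l==l[v,u]).astype(np.uint8),cv2.RETR_EXTERNAL,cv2.CHAIN_APPROX_NONE)[0],key=cv2.contourArea)
    return c[:,0],ref
def rect(m,c,z):
    """min area rect in world of contour at height z: centre, (w,l), angle of long axis"""
    p=ray(m,c,z)[:,:2]
    b=cv2.boxPoints(cv2.minAreaRect((p*1000).astype(np.float32)))
    e=b[1]-b[0],b[2]-b[1];L=max(e,key=np.linalg.norm)
    return b.mean(0).round(1),sorted(np.round([np.linalg.norm(x) for x in e],1)),round(float(np.degrees(np.arctan2(L[1],L[0]))%180),1)
E
python3 - <<'E'
from h import *
img=cv2.imread("pics/top0.png");m=r.camera_model("top");out=img.copy()
for n,s,t in(("white",(414,195),(35,12,12)),("tan",(345,184),(22,10,10)),("red",(476,272),(25,10,10)),("dark",(410,279),(16,9,9))):
    c,ref=blob(img,s,t);print(n,ref,*rect(m,c,H[n]));cv2.polylines(out,[c.reshape(-1,1,2)],1,(0,255,0),1)
for n,uv,z in(("rack corners nearR,nearL,farL,farR",[(310,286),(162,287),(161,202),(308,200)],.01),("tags",[(180,207),(288,205)],.025),("cap",[(343,312)],.038),("sleeve",[(449,233)],.03),("vice",[(381,290),(380,225),(345,223),(355,293)],.05),("box edge",[(455,215),(458,150)],.0)):
    print(n,(ray(m,uv,z)[:,:2]*1000).round(0).tolist())
cv2.imwrite("pics/t1.png",cv2.resize(out[150:330,150:520],None,fx=2.1,fy=2.1,interpolation=2))
E
```

```text
white [221. 124. 135.] [ 645.8 -161.3] [np.float32(37.3), np.float32(91.8)] 71.1
tan [162. 136. 158.] [672.4 -11.8] [np.float32(43.6), np.float32(108.7)] 77.4
red [117. 145. 152.] [ 479.6 -294.5] [np.float32(35.0), np.float32(140.3)] 89.2
dark [ 74. 136. 141.] [ 463.3 -144.6] [np.float32(49.5), np.float32(84.0)] 66.3
rack corners nearR,nearL,farL,farR [[448.0, 64.0], [445.0, 384.0], [632.0, 395.0], [637.0, 70.0]]
tags [[618.0, 348.0], [623.0, 113.0]]
cap [[392.0, -6.0]]
sleeve [[561.0, -234.0]]
vice [[437.0, -85.0], [575.0, -84.0], [579.0, -10.0], [431.0, -31.0]]
box edge [[606.0, -255.0], [754.0, -266.0]]
```

View pics/t1.png

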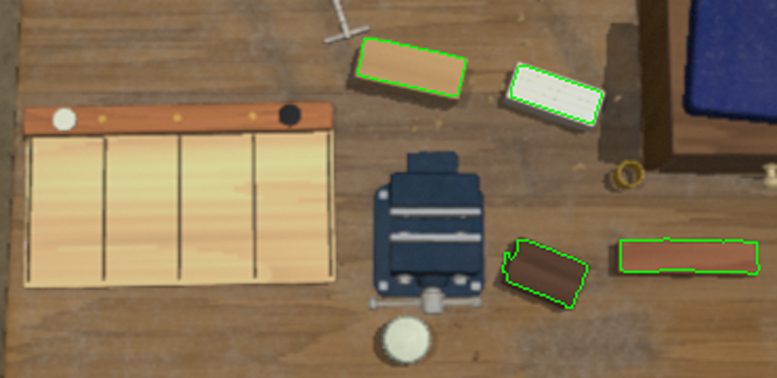

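arm_command --increments '[[[0.02,0.05,0],[0,0,0.13],100],[[0.04,0.09,0],[0,0,0.26],100],[[0.06,0.13,0],[0,0,0.39],100],[[0.075,0.17,0],[0,0,0.52],100],[[0.085,0.21,0],[0,0,0.65],100],[[0.115,0.245,0],[0,0,0.78],100],[[0.145,0.28,0],[0,0,0.91],80],[[0.175,0.31,0],[0,0,1.04],70],[[0.21,0.34,0],[0,0,1.17],70],[[0.25,0.357,0],[0,0,1.29],70]]'

```text
clock: 1.1
tcp_pos: [0.4245, -0.2927, 0.2483]
orientation: [-3.141, 0.022, 0.001]
contact_force: [-0.3, -1.1, 1.1]
grip_width: 0.0597
```

arm_command --increments '[[[0.04,0,0],[0,0,0],70],[[0.056,0,-0.03],[0,0,0],70],[[0.056,0,-0.06],[0,0,0],70],[[0.056,0,-0.06],[0,0,0],70],[[0.056,0,-0.06],[0,0,0],70]]'

```text
clock: 1.6
tcp_pos: [0.4795, -0.2951, 0.1882]
orientation: [-3.141, 0.032, 0.002]
contact_force: [-0.7, -0.4, 0.1]
grip_width: 0.0598
```

```bash
cat >> h.py <<'E'
def state():
    o=r.get_obs();R=cv2.Rodrigues(np.array(o["orientation"]))[0]
    return "t %.1f tcp %s jaw %.1f deg tilt %.1f F %s w %.1f q %s"%(o["clock"],np.round(np.array(o["tcp_pos"])*1000,1),np.degrees(np.arctan2(R[1,0],R[0,0])),np.degrees(np.arccos(-R[2,2])),np.round(o["contact_force"],1),o["grip_width"]*1000,np.round(o["joints"],2))
E
python3 - <<'E'
from h import *
print(state());m=r.camera_model("wrist");i=r.grab_frame("wrist");cv2.imwrite("pics/w1.png",i)
np.set_printoptions(suppress=True,precision=3);print(m["camera_from_world"])
E
```

```text
t 1.6 tcp [ 479.5 -295.1  188.2] jaw -1.2 deg tilt 0.1 F [-0.7 -0.4  0.1] w 59.8 q [ 0.76  0.39 -0.4   1.86  0.19  0.93  0.25]
[[ 1.    -0.019 -0.001 -0.485]
 [-0.018 -0.958  0.285 -0.293]
 [-0.006 -0.285 -0.959  0.24 ]
 [ 0.     0.     0.     1.   ]]
```

View pics/w1.png

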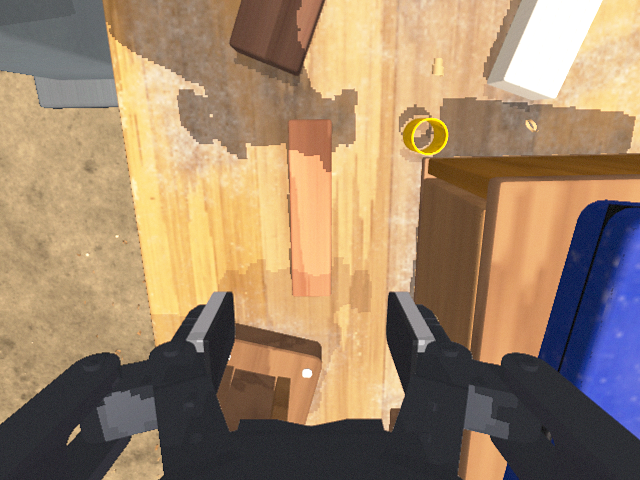

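```bash
python3 - <<'E'
from h import *
m=r.camera_model("wrist")
print(rect(m,np.array([(289,121),(331,121),(331,296),(291,296)]),.022))
print("dark corner low",ray(m,[(300,73)],.0)*1000, "box", ray(m,[(430,160),(415,330)],0)*1000,"holder",ray(m,[(320,352)],.02)*1000)
E
```

```text
(array([ 481.3, -292.1], dtype=float32), [np.float32(32.9), np.float32(138.1)], 88.9)
dark corner low [[ 474.99707289 -188.52132158    0.        ]] box [[ 576.91453134 -254.86507154    0.        ]
 [ 573.75101261 -407.37172145    0.        ]] holder [[ 486.70671926 -415.42461335   20.        ]]
```

arm_command --increments '[[[0.002,0.003,-0.04],[0,0,0],70],[[0.002,0.003,-0.08],[0,0,0],70],[[0.002,0.003,-0.12],[0,0,0],70],[[0.002,0.003,-0.145],[0,0,0],70],[[0.002,0.003,-0.16],[0,0,0],70],[[0.002,0.003,-0.166],[0,0,0],70],[[0.002,0.003,-0.166],[0,0,0],0],[[0.002,0.003,-0.166],[0,0,0],0],[[0.002,0.003,-0.166],[0,0,0],0],[[0.002,0.003,-0.166],[0,0,0],0]]' --newtons 40

```text
clock: 2.65
tcp_pos: [0.4833, -0.2929, 0.024]
orientation: [3.14, -0.032, 0.004]
contact_force: [-0.5, 0.8, 6.6]
grip_width: 0.0309
```

arm_command --increments '[[[0,0,0.02],[0,0,0],0],[[0,0,0.06],[0,0,0],0],[[0,0,0.11],[0,0,0],0],[[0,0,0.16],[0,0,0.13],0],[[0,0.02,0.2],[0,0,0.26],0],[[0,0.06,0.2],[0,0,0.39],0],[[0.01,0.105,0.2],[0,0,0.52],0],[[0.015,0.15,0.2],[0,0,0.65],0],[[0.02,0.195,0.2],[0,0,0.78],0],[[0.025,0.24,0.2],[0,0,0.91],0]]'

```text
clock: 3.65
tcp_pos: [0.5069, -0.0506, 0.223]
orientation: [2.831, 1.359, 0.001]
contact_force: [1.4, 0.1, -0.5]
grip_width: 0.0308
```

arm_command --increments '[[[0.005,0.045,0],[0,0,0.13],0],[[0.01,0.09,0],[0,0,0.26],0],[[0.015,0.135,0],[0,0,0.39],0],[[0.02,0.18,0],[0,0,0.52],0],[[0.022,0.22,0],[0,0,0.64],0],[[0.022,0.241,0],[0,0,0.705],0],[[0.022,0.241,0],[0,0,0.705],0],[[0.022,0.241,0],[0,0,0.705],0]]'

```text
clock: 4.45
tcp_pos: [0.5289, 0.1886, 0.2224]
orientation: [2.194, 2.248, -0.001]
contact_force: [0.4, -1.1, -0.8]
grip_width: 0.0314
```

```bash
python3 - <<'E'
from h import *
print(state());i=r.grab_frame("wrist");cv2.imwrite("pics/w2.png",i)
E
```

```text
t 4.5 tcp [528.9 188.6 222.4] jaw 91.4 deg tilt 0.0 F [ 0.4 -1.1 -0.8] w 31.4 q [ 0.24  0.46 -0.89  1.81  0.41  1.06  0.79]
```

View pics/w2.png

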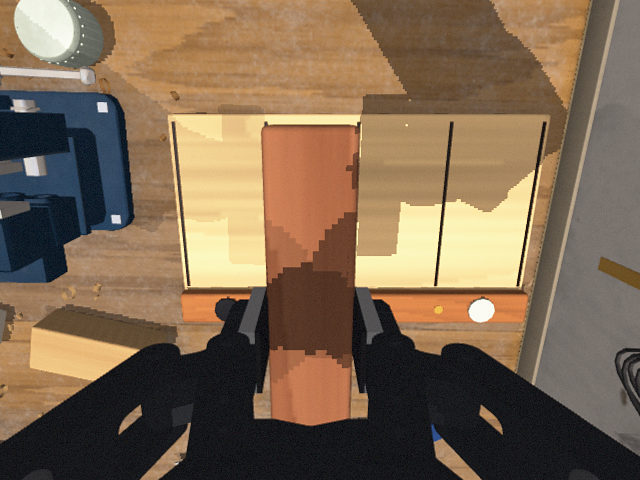

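The red bar is held square over its bay. The tags are at (228,310) and (482,310), and the outer lines run (174,123)–(188,285) and (545,123)–(519,285).

```bash
python3 - <<'E'
from h import *
m=r.camera_model("wrist")
print("tags",ray(m,[(228,310),(482,310)],.025)*1000)
a=ray(m,[(174,123),(188,285),(451,123),(437,285),(545,123),(519,285)],.008)*1000;print(a)
print("fence near corners/near board edge",ray(m,[(186,290),(526,290)],.022)*1000,ray(m,[(169,115),(549,115)],.008)*1000)
print("bar near corners",ray(m,[(263,126),(358,126)],.222+.011)*1000,ray(m,[(263,126),(358,126)],.222-.011)*1000)
E
```

```text
tags [[625.57416967 114.7507345   25.        ]
 [619.80669841 347.46468501  25.        ]]
[[461.84925267  72.01264567   8.        ]
 [609.19337192  74.00464244   8.        ]
 [456.39338925 304.14376686   8.        ]
 [603.40128549 309.54795561   8.        ]
 [454.54618351 382.73699893   8.        ]
 [601.49825332 386.93742631   8.        ]]
fence near corners/near board edge [[607.90251166  76.52185107  22.        ]
 [600.28280166 385.90965333  22.        ]] [[455.52400887  68.32925366   8.        ]
 [448.10058374 384.81108497   8.        ]]
bar near corners [[458.81100557 173.47963131 233.        ]
 [458.17969196 200.31978362 233.        ]] [[459.17332942 170.85687597 211.        ]
 [458.42025667 202.87359025 211.        ]]
```

arm_command --increments '[[[0.002,0.003,-0.05],[0,0,0],0],[[0.002,0.003,-0.1],[0,0,0],0],[[0.002,0.003,-0.14],[0,0,0],0],[[0.002,0.003,-0.17],[0,0,0],0],[[0.002,0.003,-0.183],[0,0,0],0],[[0.002,0.003,-0.19],[0,0,0],0],[[0.002,0.003,-0.19],[0,0,0],0],[[0.002,0.003,-0.19],[0,0,0],60],[[0.002,0.003,-0.19],[0,0,0],60],[[0.002,0.003,-0.19],[0,0,0],60]]'

```text
clock: 5.5
tcp_pos: [0.5318, 0.1919, 0.0332]
orientation: [2.194, 2.247, 0.002]
contact_force: [-0.2, 0.1, 0.7]
grip_width: 0.051
```

arm_command --increments '[[[0,0,0.04],[0,0,0],60],[[0,0,0.09],[0,0,0],60],[[0,0,0.14],[0,0,-0.13],60],[[0.01,-0.02,0.165],[0,0,-0.26],60],[[0.03,-0.05,0.165],[0,0,-0.39],80],[[0.05,-0.08,0.165],[0,0,-0.52],90],[[0.07,-0.11,0.165],[0,0,-0.66],90],[[0.09,-0.14,0.165],[0,0,-0.8],90],[[0.11,-0.17,0.165],[0,0,-0.94],90],[[0.13,-0.19,0.165],[0,0,-1.08],90]]'

```text
clock: 6.5
tcp_pos: [0.6618, -0.0014, 0.1976]
orientation: [3.04, 0.787, 0.0]
contact_force: [0.2, 0.3, -0.4]
grip_width: 0.077
```

arm_command --increments '[[[0.01,-0.014,0],[0,0,-0.14],90],[[0.01,-0.014,0],[0,0,-0.28],90],[[0.01,-0.014,0],[0,0,-0.42],90],[[0.01,-0.014,0],[0,0,-0.56],90],[[0.01,-0.014,0],[0,0,-0.68],90],[[0.01,-0.014,0],[0,0,-0.735],90],[[0.01,-0.014,0],[0,0,-0.735],90],[[0.01,-0.014,0],[0,0,-0.735],90]]'

```text
clock: 7.3
tcp_pos: [0.6711, -0.012, 0.1976]
orientation: [-3.123, 0.342, -0.001]
contact_force: [0.5, -0.3, 0.7]
grip_width: 0.077
```

```bash
python3 - <<'E'
from h import *
print(state());i=r.grab_frame("wrist");cv2.imwrite("pics/w3.png",i)
E
```

```text
t 7.3 tcp [671.1 -12.  197.6] jaw -12.5 deg tilt 0.0 F [ 0.5 -0.3  0.7] w 77.0 q [ 0.2   0.55 -0.39  1.59  0.23  1.05 -0.47]
```

View pics/w3.png

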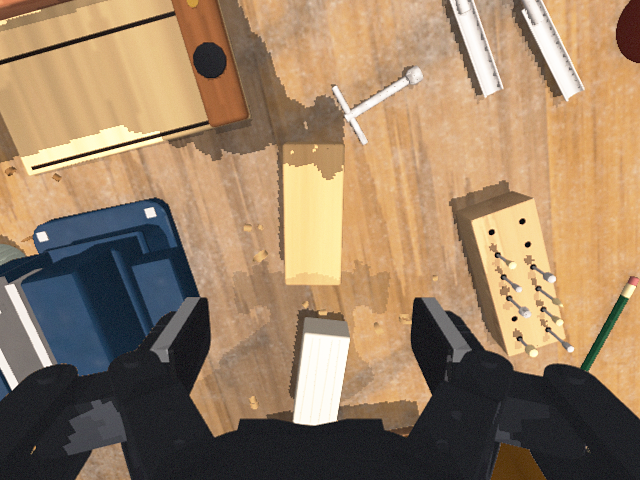

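```bash
python3 - <<'E'
from h import *
m=r.camera_model("wrist")
print(rect(m,np.array([(283,144),(344,144),(341,285),(286,285)]),.038))
print("white end top",ray(m,[(302,334),(350,336)],.03)*1000,"vice base corner",ray(m,[(163,202),(200,300)],.01)*1000,"drill block",ray(m,[(465,225)],.0)*1000)
E
```

```text
(array([674.3, -10.4], dtype=float32), [np.float32(43.6), np.float32(109.2)], 77.7)
white end top [[ 642.76102672 -109.0861813    30.        ]
 [ 682.19088951 -119.78299786   30.        ]] vice base corner [[555.80072041  22.64465843  10.        ]
 [559.41686238 -68.1778677   10.        ]] drill block [[798.31842593 -53.63821158   0.        ]]
```

arm_command --increments '[[[0.003,0.0015,-0.05],[0,0,0],90],[[0.003,0.0015,-0.1],[0,0,0],90],[[0.003,0.0015,-0.14],[0,0,0],90],[[0.003,0.0015,-0.165],[0,0,0],90],[[0.003,0.0015,-0.172],[0,0,0],90],[[0.003,0.0015,-0.172],[0,0,0],0],[[0.003,0.0015,-0.172],[0,0,0],0],[[0.003,0.0015,-0.172],[0,0,0],0],[[0.003,0.0015,-0.172],[0,0,0],0],[[0.003,0.0015,-0.172],[0,0,0],0]]'

```text
clock: 8.35
tcp_pos: [0.6755, -0.0106, 0.0275]
orientation: [-3.122, 0.345, -0.005]
contact_force: [-0.8, -0.3, 7.2]
grip_width: 0.0442
```

arm_command --increments '[[[0,0,0.03],[0,0,0],0],[[0,0,0.08],[0,0,0],0],[[0,0,0.13],[0,0,0.14],0],[[-0.01,0.02,0.17],[0,0,0.28],0],[[-0.03,0.055,0.17],[0,0,0.42],0],[[-0.05,0.09,0.17],[0,0,0.56],0],[[-0.07,0.13,0.17],[0,0,0.7],0],[[-0.09,0.17,0.17],[0,0,0.84],0],[[-0.11,0.21,0.17],[0,0,0.98],0],[[-0.13,0.25,0.17],[0,0,1.12],0]]'

```text
clock: 9.35
tcp_pos: [0.543, 0.2404, 0.1958]
orientation: [2.824, 1.374, 0.001]
contact_force: [0.1, 0.2, -0.8]
grip_width: 0.0439
```

arm_command --increments '[[[-0.014,0.028,0],[0,0,0.14],0],[[-0.014,0.028,0],[0,0,0.28],0],[[-0.014,0.028,0],[0,0,0.42],0],[[-0.014,0.028,0],[0,0,0.56],0],[[-0.014,0.028,0],[0,0,0.693],0],[[-0.014,0.028,0],[0,0,0.693],0],[[-0.014,0.028,0],[0,0,0.693],0]]'

```text
clock: 10.05
tcp_pos: [0.5301, 0.267, 0.1954]
orientation: [2.201, 2.242, -0.0]
contact_force: [1.1, -0.3, -2.0]
grip_width: 0.0447
```

```bash
python3 - <<'E'
from h import *
print(state());i=r.grab_frame("wrist");cv2.imwrite("pics/w4.png",i)
E
```

```text
t 10.1 tcp [530.1 267.  195.4] jaw 91.1 deg tilt 0.0 F [ 1.1 -0.3 -2. ] w 44.7 q [ 0.07  0.55 -0.88  1.76  0.48  1.06  0.62]
```

View pics/w4.png

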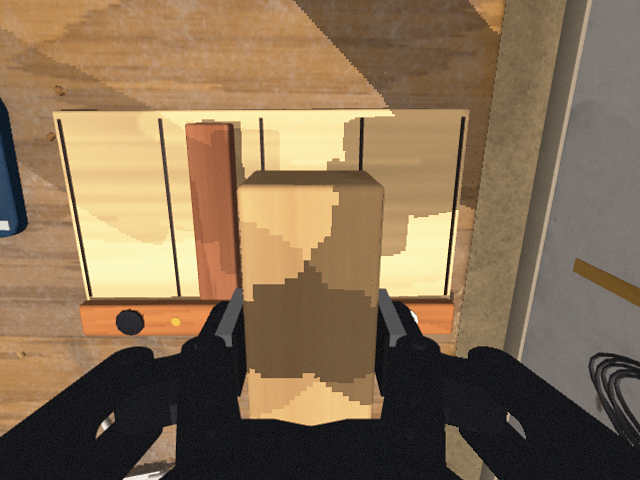

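The red bar sits centred between its bay lines (187–234 against lines at 161 and 262), and the tan bar is over its bay. Lowering it.

arm_command --increments '[[[0,0.001,-0.04],[0,0,0],0],[[0,0.001,-0.08],[0,0,0],0],[[0,0.001,-0.12],[0,0,0],0],[[0,0.001,-0.145],[0,0,0],0],[[0,0.001,-0.155],[0,0,0],0],[[0,0.001,-0.161],[0,0,0],0],[[0,0.001,-0.161],[0,0,0],0],[[0,0.001,-0.161],[0,0,0],70],[[0,0.001,-0.161],[0,0,0],70],[[0,0.001,-0.161],[0,0,0],70]]'

```text
clock: 11.1
tcp_pos: [0.5307, 0.2686, 0.0351]
orientation: [2.197, 2.245, 0.002]
contact_force: [-0.2, 0.7, 0.5]
grip_width: 0.0597
```

arm_command --increments '[[[0,0,0.04],[0,0,0],70],[[0,0,0.09],[0,0,0],70],[[0,0,0.14],[0,0,-0.14],70],[[0.01,-0.03,0.165],[0,0,-0.28],70],[[0.025,-0.07,0.165],[0,0,-0.42],80],[[0.035,-0.115,0.165],[0,0,-0.56],80],[[0.045,-0.16,0.165],[0,0,-0.7],80],[[0.06,-0.205,0.165],[0,0,-0.84],80],[[0.07,-0.25,0.165],[0,0,-0.98],80],[[0.085,-0.295,0.165],[0,0,-1.12],80]]'

```text
clock: 12.1
tcp_pos: [0.6151, -0.0285, 0.1998]
orientation: [3.056, 0.727, 0.001]
contact_force: [0.9, -0.2, 0.7]
grip_width: 0.068
```

arm_command --increments '[[[0.01,-0.04,0],[0,0,-0.14],80],[[0.02,-0.08,0],[0,0,-0.28],80],[[0.025,-0.12,0],[0,0,-0.42],80],[[0.031,-0.134,0],[0,0,-0.56],80],[[0.031,-0.134,0],[0,0,-0.7],80],[[0.031,-0.134,0],[0,0,-0.77],80],[[0.031,-0.134,0],[0,0,-0.77],80],[[0.031,-0.134,0],[0,0,-0.77],80]]'

```text
clock: 12.9
tcp_pos: [0.6461, -0.1604, 0.1995]
orientation: [-3.108, 0.461, -0.0]
contact_force: [-0.2, 0.7, -0.3]
grip_width: 0.0685
```

```bash
python3 - <<'E'
from h import *
print(state());i=r.grab_frame("wrist");cv2.imwrite("pics/w5.png",i)
E
```

```text
t 12.9 tcp [ 646.1 -160.4  199.5] jaw -16.9 deg tilt 0.0 F [-0.2  0.7 -0.3] w 68.5 q [ 0.41  0.53 -0.36  1.61  0.21  1.04 -0.31]
```

View pics/w5.png

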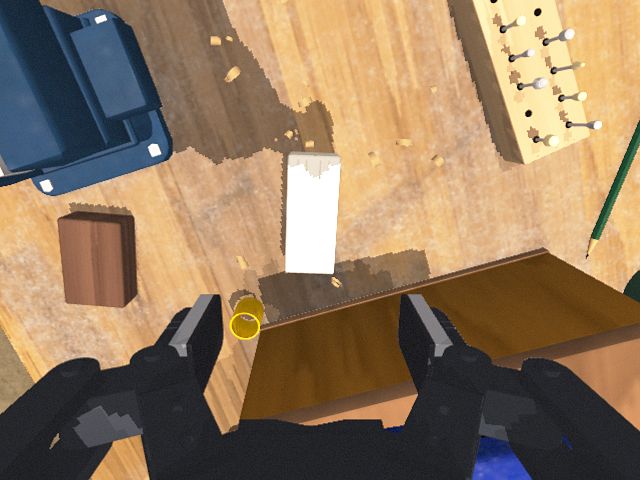

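```bash
python3 - <<'E'
from h import *
m=r.camera_model("wrist")
print(rect(m,np.array([(288,153),(340,155),(335,273),(286,273)]),.030))
print("dark",rect(m,np.array([(59,217),(119,219),(124,306),(66,303)]),.028))
print("box",ray(m,[(262,327),(545,250)],0)*1000,"vice base",ray(m,[(47,192)],.0)*1000)
E
```

```text
(array([ 648.4, -159.8], dtype=float32), [np.float32(39.8), np.float32(95.8)], 71.3)
dark (array([ 465.6, -144.9], dtype=float32), [np.float32(48.3), np.float32(76.9)], 68.3)
box [[ 570.5838414  -254.99409634    0.        ]
 [ 833.76964307 -255.24527128    0.        ]] vice base [[438.61020001 -81.75178867   0.        ]]
```

arm_command --increments '[[[0.002,0.001,-0.05],[0,0,-0.03],80],[[0.002,0.001,-0.1],[0,0,-0.03],80],[[0.002,0.001,-0.14],[0,0,-0.03],80],[[0.002,0.001,-0.165],[0,0,-0.03],80],[[0.002,0.001,-0.174],[0,0,-0.03],80],[[0.002,0.001,-0.174],[0,0,-0.03],0],[[0.002,0.001,-0.174],[0,0,-0.03],0],[[0.002,0.001,-0.174],[0,0,-0.03],0],[[0.002,0.001,-0.174],[0,0,-0.03],0],[[0.002,0.001,-0.174],[0,0,-0.03],0]]'

```text
clock: 13.95
tcp_pos: [0.6492, -0.1599, 0.0271]
orientation: [3.099, -0.511, 0.004]
contact_force: [-0.9, 0.2, 6.9]
grip_width: 0.0395
```

arm_command --increments '[[[0,0,0.03],[0,0,0],0],[[0,0,0.08],[0,0,0],0],[[0,0,0.13],[0,0,0.14],0],[[-0.01,0.03,0.17],[0,0,0.28],0],[[-0.02,0.07,0.17],[0,0,0.42],0],[[-0.03,0.115,0.17],[0,0,0.56],0],[[-0.04,0.16,0.17],[0,0,0.7],0],[[-0.05,0.205,0.17],[0,0,0.84],0],[[-0.06,0.25,0.17],[0,0,0.98],0],[[-0.07,0.295,0.17],[0,0,1.12],0]]'

```text
clock: 14.95
tcp_pos: [0.5774, 0.1367, 0.1957]
orientation: [2.894, 1.221, 0.001]
contact_force: [0.5, -0.3, -1.3]
grip_width: 0.0389
```

arm_command --increments '[[[-0.01,0.045,0],[0,0,0.14],0],[[-0.02,0.09,0],[0,0,0.28],0],[[-0.03,0.135,0],[0,0,0.42],0],[[-0.04,0.175,0],[0,0,0.56],0],[[-0.0505,0.2105,0],[0,0,0.7],0],[[-0.0505,0.2105,0],[0,0,0.802],0],[[-0.0505,0.2105,0],[0,0,0.802],0],[[-0.0505,0.2105,0],[0,0,0.802],0]]'

```text
clock: 15.75
tcp_pos: [0.5281, 0.3446, 0.1951]
orientation: [2.198, 2.243, -0.001]
contact_force: [0.0, -0.1, -1.3]
grip_width: 0.0393
```

```bash
python3 - <<'E'
from h import *
print(state());i=r.grab_frame("wrist");cv2.imwrite("pics/w6.png",i)
E
```

```text
t 15.8 tcp [528.1 344.6 195.1] jaw 91.2 deg tilt 0.1 F [ 0.  -0.1 -1.3] w 39.3 q [-0.07  0.61 -0.87  1.67  0.51  1.1   0.5 ]
```

View pics/w6.png

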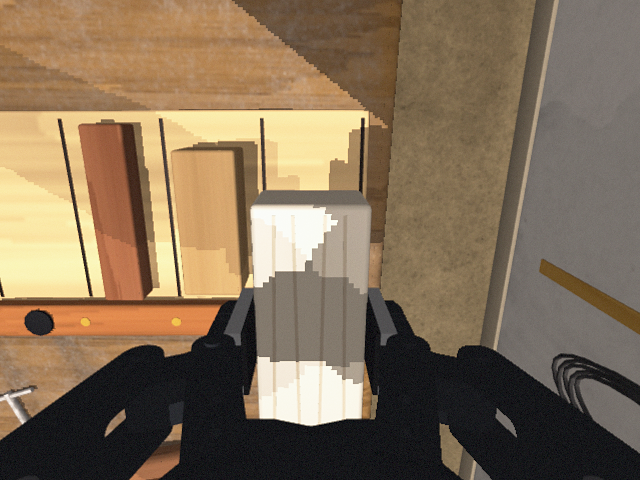

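The red bar (about 80–150) and the tan bar (172–245) lie in the middle two bays, and the white bar is over the tag-end bay. Lowering it.

arm_command --increments '[[[0,0.001,-0.04],[0,0,0],0],[[0,0.001,-0.08],[0,0,0],0],[[0,0.001,-0.12],[0,0,0],0],[[0,0.001,-0.145],[0,0,0],0],[[0,0.001,-0.155],[0,0,0],0],[[0,0.001,-0.161],[0,0,0],0],[[0,0.001,-0.161],[0,0,0],0],[[0,0.001,-0.161],[0,0,0],65],[[0,0.001,-0.161],[0,0,0],65],[[0,0.001,-0.161],[0,0,0],65]]'

```text
clock: 16.8
tcp_pos: [0.5282, 0.347, 0.0351]
orientation: [2.195, 2.247, 0.002]
contact_force: [0.1, -0.5, -0.1]
grip_width: 0.0553
```

arm_command --increments '[[[0,0,0.04],[0,0,0],65],[[0,0,0.09],[0,0,0],65],[[0,0,0.14],[0,0,-0.14],65],[[0,-0.03,0.165],[0,0,-0.28],70],[[0,-0.07,0.165],[0,0,-0.42],90],[[0,-0.115,0.165],[0,0,-0.56],90],[[-0.01,-0.16,0.165],[0,0,-0.7],90],[[-0.02,-0.205,0.165],[0,0,-0.84],90],[[-0.03,-0.25,0.165],[0,0,-0.98],90],[[-0.04,-0.295,0.165],[0,0,-1.12],90]]'

```text
clock: 17.8
tcp_pos: [0.487, 0.0501, 0.1998]
orientation: [3.055, 0.73, 0.002]
contact_force: [0.7, -0.9, -0.4]
grip_width: 0.0771
```

arm_command --increments '[[[-0.005,-0.045,0],[0,0,-0.14],90],[[-0.01,-0.09,0],[0,0,-0.28],90],[[-0.015,-0.135,0],[0,0,-0.42],90],[[-0.02,-0.175,0],[0,0,-0.56],90],[[-0.023,-0.197,0],[0,0,-0.7],90],[[-0.023,-0.197,0],[0,0,-0.84],90],[[-0.023,-0.197,0],[0,0,-0.86],90],[[-0.023,-0.197,0],[0,0,-0.86],90]]'

```text
clock: 18.6
tcp_pos: [0.4648, -0.1445, 0.1996]
orientation: [-3.085, 0.595, -0.001]
contact_force: [-0.3, -0.1, -0.2]
grip_width: 0.0768
```

```bash
python3 - <<'E'
from h import *
print(state());i=r.grab_frame("wrist");cv2.imwrite("pics/w7.png",i)
E
```

```text
t 18.6 tcp [ 464.8 -144.5  199.6] jaw -21.8 deg tilt 0.0 F [-0.3 -0.1 -0.2] w 76.8 q [ 0.54  0.26 -0.42  2.02  0.13  0.89 -0.34]
```

View pics/w7.png

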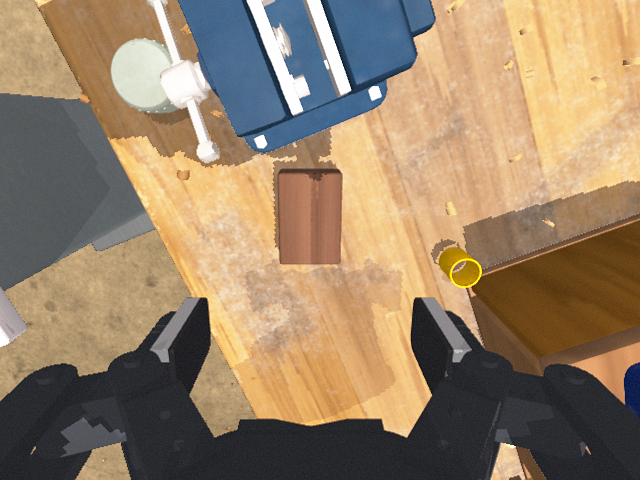

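```bash
python3 - <<'E'
from h import *
m=r.camera_model("wrist")
b=np.array([(279,170),(341,172),(340,264),(280,264)]);print(rect(m,b,.028))
c=ray(m,b.mean(0)[None],.028)[0]
a=np.radians(68.2);ax=np.array([[np.sin(a),-np.cos(a)],[np.cos(a),np.sin(a)]])
for z in(.05,.08,.11):print(z,[(n,((ax@(p[:2]-c[:2]))*1000).round().tolist()) for n,p in zip(("knob","jawNear","jawfar","corner"),ray(m,[(208,155),(240,135),(300,112),(410,65)],z))])
E
```

```text
(array([ 464.5, -145.2], dtype=float32), [np.float32(48.8), np.float32(75.9)], 68.2)
0.05 [('knob', [-71.0, 50.0]), ('jawNear', [-48.0, 63.0]), ('jawfar', [-7.0, 78.0]), ('corner', [65.0, 108.0])]
0.08 [('knob', [-63.0, 53.0]), ('jawNear', [-43.0, 65.0]), ('jawfar', [-6.0, 78.0]), ('corner', [58.0, 104.0])]
0.11 [('knob', [-55.0, 55.0]), ('jawNear', [-38.0, 66.0]), ('jawfar', [-5.0, 77.0]), ('corner', [51.0, 100.0])]
```

arm_command --increments '[[[-0.003,-0.008,-0.05],[0,0,0],90],[[-0.003,-0.008,-0.1],[0,0,0],90],[[-0.003,-0.008,-0.14],[0,0,0],90],[[-0.003,-0.008,-0.165],[0,0,0],90],[[-0.003,-0.008,-0.174],[0,0,0],90],[[-0.003,-0.008,-0.174],[0,0,0],0],[[-0.003,-0.008,-0.174],[0,0,0],0],[[-0.003,-0.008,-0.174],[0,0,0],0],[[-0.003,-0.008,-0.174],[0,0,0],0],[[-0.003,-0.008,-0.174],[0,0,0],0]]'

```text
clock: 19.65
tcp_pos: [0.4625, -0.1535, 0.0266]
orientation: [3.083, -0.601, 0.004]
contact_force: [-0.5, 0.2, 7.2]
grip_width: 0.0491
```

arm_command --increments '[[[0,0,0.03],[0,0,0],0],[[0,0,0.08],[0,0,0],0],[[0,0,0.13],[0,0,0],0],[[0,0,0.175],[0,0,0.14],0],[[0,0.01,0.195],[0,0,0.28],0],[[0.01,0.04,0.195],[0,0,0.42],0],[[0.02,0.08,0.195],[0,0,0.56],0],[[0.03,0.12,0.195],[0,0,0.7],0],[[0.045,0.16,0.195],[0,0,0.84],0],[[0.06,0.2,0.195],[0,0,0.98],0]]'

```text
clock: 20.65
tcp_pos: [0.5217, 0.048, 0.2209]
orientation: [3.0, 0.929, 0.001]
contact_force: [1.0, -0.3, -0.6]
grip_width: 0.0486
```

arm_command --increments '[[[0.01,0.03,0],[0,0,0.14],0],[[0.02,0.0645,0],[0,0,0.28],0],[[0.02,0.0645,0],[0,0,0.42],0],[[0.02,0.0645,0],[0,0,0.56],0],[[0.02,0.0645,0],[0,0,0.7],0],[[0.02,0.0645,0],[0,0,0.84],0],[[0.02,0.0645,0],[0,0,0.98],0],[[0.02,0.0645,0],[0,0,0.996],0],[[0.02,0.0645,0],[0,0,0.996],0]]'

```text
clock: 21.55
tcp_pos: [0.5415, 0.111, 0.2204]
orientation: [2.203, 2.24, -0.0]
contact_force: [0.2, -0.1, -0.3]
grip_width: 0.0493
```

```bash
python3 - <<'E'
from h import *
print(state());i=r.grab_frame("wrist");cv2.imwrite("pics/w8.png",i)
E
```

```text
t 21.6 tcp [541.5 111.  220.4] jaw 91.0 deg tilt 0.0 F [ 0.2 -0.1 -0.3] w 49.3 q [ 0.39  0.45 -0.91  1.83  0.41  1.06  0.91]
```

View pics/w8.png

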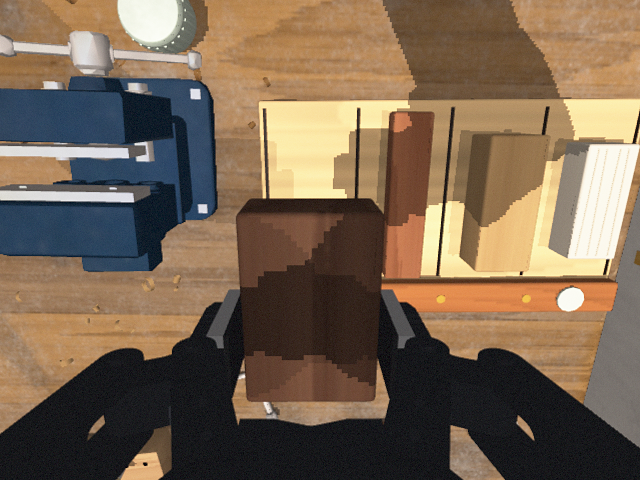

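arm_command --increments '[[[0,0.001,-0.05],[0,0,0],0],[[0,0.001,-0.1],[0,0,0],0],[[0,0.001,-0.14],[0,0,0],0],[[0,0.001,-0.17],[0,0,0],0],[[0,0.001,-0.18],[0,0,0],0],[[0,0.001,-0.186],[0,0,0],0],[[0,0.001,-0.186],[0,0,0],0],[[0,0.001,-0.186],[0,0,0],75],[[0,0.001,-0.186],[0,0,0],75],[[0,0.001,-0.186],[0,0,0],75]]'

```text
clock: 22.6
tcp_pos: [0.5422, 0.1124, 0.0351]
orientation: [2.199, 2.242, 0.002]
contact_force: [-1.1, 0.9, -0.2]
grip_width: 0.0642
```

arm_command --increments '[[[0,0,0.04],[0,0,0],75],[[0,0,0.09],[0,0,0],75],[[0,0,0.14],[0,0,0],75],[[0,0,0.19],[0,0,0],75],[[0,-0.04,0.22],[0,0,0],75],[[0,-0.09,0.22],[0,0,0],75],[[0,-0.14,0.22],[0,0,0],75],[[0,-0.19,0.22],[0,0,0],75],[[0,-0.24,0.22],[0,0,0],75],[[0,-0.24,0.22],[0,0,0],75]]'

```text
clock: 23.6
tcp_pos: [0.5407, -0.1371, 0.2537]
orientation: [2.212, 2.228, -0.005]
contact_force: [-0.3, 0.1, -0.8]
grip_width: 0.0641
```

```bash
python3 - <<'E'
from h import *
print(state());m=r.camera_model("top");i=r.grab_frame("top")
out=i.copy()
o=np.array([543.7,229.1]);y=.0248;A=np.array([[np.cos(y),np.sin(y)],[-np.sin(y),np.cos(y)]])
K=m["camera_matrix"];T=m["camera_from_world"]
def px(p):q=K@(T[:3]@np.r_[p,1]);return (q[:2]/q[2]).round().astype(int)
for n,yb,t in(("white",117,(35,12,12)),("tan",39,(16,7,6)),("red",-39,(25,10,10)),("dark",-117,(16,9,9))):
    w=(o+A.T@np.array([-13,yb]))/1000
    c,_=blob(i,tuple(px([*w,H[n]+.008])),t);p=rect(m,c,H[n]+.008)
    print(n,"rack xy",(A@(p[0]-o)).round(1),p[1],"yaw off",round((p[2]-1.4+90)%180-90,1));cv2.polylines(out,[c.reshape(-1,1,2)],1,(0,255,0),1)
cv2.imwrite("pics/t2.png",cv2.resize(out[150:350,140:520],None,fx=2,fy=2))
E
```

```text
t 23.6 tcp [ 540.7 -137.1  253.7] jaw 90.4 deg tilt 0.2 F [-0.3  0.1 -0.8] w 64.1 q [ 0.83  0.41 -0.88  1.79  0.36  1.11  1.4 ]
white rack xy [-11.4 118.8] [np.float32(38.6), np.float32(93.8)] yaw off 0.8
tan rack xy [-11.1  41.3] [np.float32(44.6), np.float32(107.4)] yaw off 0.3
red rack xy [-14.7 -38.2] [np.float32(34.3), np.float32(138.7)] yaw off -0.3
dark rack xy [ -12.1 -116.9] [np.float32(49.0), np.float32(71.1)] yaw off -0.5
```

View pics/t2.png

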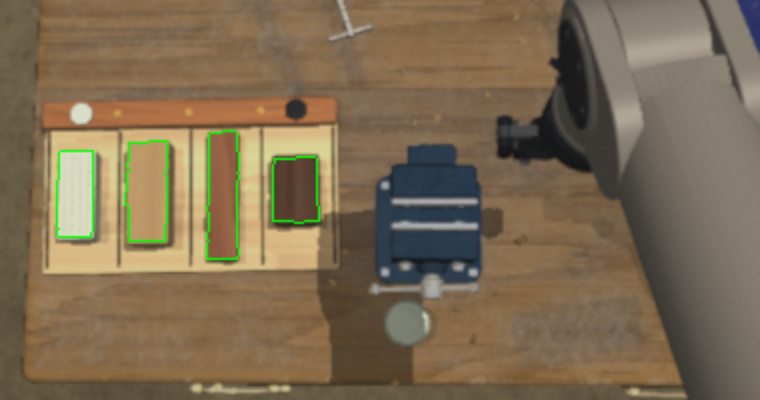

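All four blanks lie square in their bays, the cap is unmoved, and the arm is clear at z = 0.25. Handing in.

```bash
python3 -c "
from bench import r
print(r.hand_in())"
```

```text
the job is handed in; nothing more can be done
None
```

All four blanks are on the rack in shade order from the white tag: white, tan, red, dark. I handed the job in after about 24 s of the 102 s allowed; it reports no verdict.

- **Placing:** in the last top view, each centre measured within 2.5 mm of its bay centre both sideways and front to back. Each length was within 1° of square to the fence.
- **Lying flat and at rest:** I judged this only from that picture, since height and tilt were not measured. Each blank was released at board height.
- **Bystanders:** the cap was in view and looked unmoved. The arm hid the sleeve in that last view, but it was standing when last seen, just before the final pick, and the arm stayed well clear of it afterwards.
- **Forces:** the readings at the end of each move stayed under 8 N. The arm was clear of everything at hand-in, and no check failed or disagreed.

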